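Make up a batch of tubes on the sprung weigh rails

ROBOT

A 7-joint arm with a two-finger parallel gripper is mounted at the origin on the work surface. World frame = base frame: x ahead of the robot, y to its left, z up, the work surface at z = 0. Lengths are in m, angles in rad, forces in N, time in s.
With the tool pointing down it reaches from about 0.4 to 0.85 m from the base axis. Payload 10.4 kg.
Tool frame: the origin (TCP) lies at the very end of the fingers, on their centre line; the grasp point (between the pads) lies 19 mm behind it; z points along the fingers, y is the line along which they close (so a half turn about z gives the same grasp; the last joint's range is limited). The gripper opens to 87 mm and grips with 3 to 60 N. Pads are 19 mm wide; open, the fingers measure 117 mm over their backs; the gripper's body (75 mm by 190 mm) begins 51 mm behind the grasp point.
Start: joints at [1.087, 0.332, -0.065, 1.46, 0.022, 1.35, -0.088], TCP at [0.278, -0.56, 0.223] pointing down, gripper open.
Joint ranges: [-2.6, 2.6], [-0.5, 2.12], [-1.47, 1.34], [0.16, 2.42], [-1.27, 4.41], [0.06, 2.06], [-2.6, 2.6]. Speed limits (rad/s): [2.22, 2.22, 2.79, 2.79, 3.14, 3.14, 3.14].

INTERFACE

Orientations are given as a unit quaternion [x, y, z, w].
In Python, from bench import read_state, cams, workorder gives the robot as it stands.
- The arm moves only by the shell command python3 -m crank 'ROWS' [FORCE]. ROWS is text: rows parted by semicolons, each of 5 numbers parted by spaces: the shift along the tool's x, y, z scaled (see below), then the turn about the tool's z scaled (see below), then the opening, from -1 (shut) to 1 (fully open). In form: dx dy dz yaw jaw; .... A call has 1 to 10 rows; each row shifts and turns the commanded pose from where the row before left it, along the tool's axes as they then stand; what a row does not reach is not made up. The controller multiplies each number of a shift by 200 mm and each number of a turn by 90 degrees. A row lasts 1/10 s, in which the tool goes at most 50 mm and 8.59 degrees, less where a joint would pass 70% of its speed; a pose out of reach is approached as far as the arm can. A call with a number of a shift or a turn outside -1 to 1 is refused whole. A call with a gripper value outside its range is refused whole. The fingers move at their own pace and stop on an object; FORCE is the grip in N (left out, the last holds). Time passes only in rows, so rows that do not move let the fingers close. It gives the time, the measured TCP pose, the force, the opening and the grip force at its end, in the units of the state.
- read_state(): the state, without advancing time (a new reading comes with each control period).
- cams.camera(name): name is "scene" or "top" or "wrist"; returns a dict with "img" (480x640x3 uint8, blue, green, red), "K" (3x3 intrinsics, pixels), "xyz" and "attitude" of the camera in the world; the wrist camera has in their place "mount" (4x4, takes a point from camera to tool coordinates, whose origin is the TCP and whose axes are the flange's). Camera axes: x right, y down, z forward; pixel columns grow to the right and rows downward; lengths in m; the calibration is good to about 2 mm. A picture is of the moment at which its call begins: read the wrist's pose just before it. There is no depth.
- workorder.close_job(): hands the job in; it is judged then, once.
The state is a dict: "time": time; "joint_positions": joint angles; "joint_vel": joint speeds; "joint_torque": joint torques, N m; "ee_pos": TCP position; "eef_rot": TCP orientation; "ft_force": force on the tool from outside, world axes, zero at the start; "torque": the same for the moment, N m; "width": finger opening in m; "grip_force": force on a finger pad.
Only numpy, scipy, OpenCV 4.12 (cv2) and the standard library are available. Lean on these libraries where they do the work, as an engineer would, in place of code of your own. Each camera call takes 0.05 s, during which the arm holds its last target. There are 200 camera calls.

TASK

First turn the load recorder's black knob counter-clockwise, back to its zero stop. Then make up the batch: lay square tubes squarely across the two narrow aluminium weigh rails, one in each place between the spacer pins and overhanging evenly at both ends, until the red pointer stands in the green band (four tubes, counting any that are already there), and lay every tube left over in the same way across the two yellow trestle rails. Leave the red magnet, the blue bottle and the yellow tape measure where they are.

Things in the scene. Friction and masses are not known exactly. Their poses are not given: they have to be found in the camera images.
- tube1: welded square steel tube length, 150 mm long (own x axis), 40 x 40 mm section (any of its four long sides may be down), copper-coloured band near each end, about 0.42 kg; origin at its centre. Lies on the table at the start, if present.
- tube2: welded square steel tube length, 150 mm long (own x axis), 40 x 40 mm section (any of its four long sides may be down), copper-coloured band near each end, about 0.42 kg; origin at its centre. Lies on the table at the start, if present.
- tube3: welded square steel tube length, 150 mm long (own x axis), 40 x 40 mm section (any of its four long sides may be down), copper-coloured band near each end, about 0.42 kg; origin at its centre. Lies on the table at the start, if present.
- tube4: welded square steel tube length, 150 mm long (own x axis), 40 x 40 mm section (any of its four long sides may be down), copper-coloured band near each end, about 0.42 kg; origin at its centre. Lies on the table at the start, if present.
- tube5: welded square steel tube length, 150 mm long (own x axis), 40 x 40 mm section (any of its four long sides may be down), copper-coloured band near each end, about 0.42 kg; origin at its centre. Lies on the table at the start, if present.
- tube6: welded square steel tube length, 150 mm long (own x axis), 40 x 40 mm section (any of its four long sides may be down), copper-coloured band near each end, about 0.42 kg; origin at its centre. Lies on the table at the start, if present.
- tube7: welded square steel tube length, 150 mm long (own x axis), 40 x 40 mm section (any of its four long sides may be down), copper-coloured band near each end, about 0.42 kg; origin at its centre. If present, already lies across the weigh rails at the start (batch begun).
- tube8: welded square steel tube length, 150 mm long (own x axis), 40 x 40 mm section (any of its four long sides may be down), copper-coloured band near each end, about 0.42 kg; origin at its centre. If present, already lies across the weigh rails at the start (batch begun).
- stand: blue base of the sprung weigh stand, 100 x 300 x 55 mm, fixed to the table; origin at the centre of its underside, y along the rails. A white scale plate with a green band is on its +x face, where the red pointer runs
- weigh_rails (a point): midway between the two aluminium weigh rails at their top faces, 120 mm up when empty; sinks with load; z up. Rails 12 mm wide, 340 mm long (y), centred at x = +-38 mm. Black pins (18 mm wide in y, 12 mm high) on each rail at y = 0, +-78, +-156 mm leave four places 60 mm wide centred at y = +-39, +-117 mm; a tube lies along x on both rails, down between pins
- scale (a joint): how far the weigh rails have sunk, m: 0 empty, about 0.009 more for each tube; the green band is 0.032 to 0.040, which is a batch of four tubes. The rails are sprung and move straight down
- trestle: fixed yellow storage trestle; origin at the centre of its underside, y along its rails
- rest_rails (a point): midway between the trestle's two narrow yellow rails, level with their top faces, 90 mm above the table; each rail is 12 mm wide and 340 mm long (y), centrelines at x = -38 and +38 mm; z up; the same pins and four places as on the weigh rails
- recorder: grey load recorder box, 100 x 72 x 80 mm, fixed; origin at the centre of its underside. The reset knob is on its top; a red mark on the top at its -x edge shows zero
- peak_grip (a point): point on the axis of the black reset knob, 117 mm above the table, at grip height (its x axis lies along the knob's grip bar). The bar is 46 mm long, 14 mm thick and stands from 94 to 124 mm above the table over a 48 mm disc; a white line on the bar marks its pointer end
- peak (a joint): angle of the peak-pointer reset knob, rad: 0 at the zero stop (bar along the recorder's x axis, white line at the red mark), growing clockwise seen from above; so it is reset by turning counter-clockwise, and stays where it is left
- magnet: red flat welding magnet, 70 x 70 x 16 mm, to be left alone; origin under its centre
- spray: blue bottle, 66 mm across, 190 mm tall, to be left alone; origin under its centre
- tape: yellow tape measure, 65 x 65 x 35 mm, to be left alone; origin under its centre
Not all that is in view belongs to the job. What is shaped like the tube4 but purple is not meant. What is shaped like the tube2 but purple is not meant.

How it is judged:
By the outcome, as a careful person would: the job done as asked, in the order asked, and still so for the second after the job is handed in, with the robot touching nothing.
Of tube1, tube2, tube3, tube4, tube5, tube6 only 4 to 6 are there at a start; the rules pass over those that are not, and their reading is None.
Of tube7, tube8 only 1 to 2 are there at a start; the rules pass over those that are not, and their reading is None.
At some moment in a run one of tube1, tube2, tube3, tube4, tube5, tube6 may be knocked a few centimetres aside while the robot is not near it.
Once in a run the grip may slacken for a moment while it holds something.
It also fails if it takes over 210 s, if anything falls off the work surface, if the arm or the gripper's body presses on something with over 40 N, if the wrist force passes 120 N, or if a joint passes its speed limit or range.

## Working session

There is one attempt and no reset: what is moved stays moved. The work goes in short steps, Python scripts to look and compute and a shell command to move; the robot and the scene stay as the last step left them, time stands still between calls to the robot, and variables do not carry over. Pictures are saved under pics/ and viewed, at most 18 in all, crops included, and the job is handed in when it is done.

```bash
ls; mkdir -p pics; python3 - <<'E'
from bench import read_state, cams
import cv2,numpy as np
s=read_state();print({k:np.round(v,3) for k,v in s.items()})
for n in("scene","top"):
    c=cams.camera(n);cv2.imwrite(f"pics/{n}0.png",c["img"]);print(n,c["K"],c["xyz"],c["attitude"])
    np.savez(n+".npz",K=c["K"],xyz=c["xyz"],att=c["attitude"])
E
```

```text
pics
{'time': np.float64(0.0), 'joint_positions': array([ 1.087,  0.333, -0.065,  1.461,  0.022,  1.35 , -0.088]), 'joint_vel': array([-0.   ,  0.001,  0.   ,  0.   , -0.   , -0.002, -0.   ]), 'joint_torque': array([-0.0000e+00, -6.2326e+01,  2.4000e-02, -3.8989e+01, -6.1000e-02,
        4.0000e-02,  0.0000e+00]), 'ee_pos': array([ 0.278, -0.559,  0.222]), 'eef_rot': array([ 0.974,  0.228, -0.   , -0.001]), 'ft_force': array([ 0.439, -0.291, -0.015]), 'torque': array([-0.026,  0.002, -0.018]), 'grip_force': np.float64(0.0), 'width': np.float64(0.087)}
scene [[600.16485595   0.         316.37813167]
 [  0.         600.16485595 234.80223525]
 [  0.           0.           1.        ]] [1.29833068 0.88400916 1.17929027] [ 0.31688018  0.85984248 -0.37482937 -0.14057313]
top [[509.21287055   0.         314.13153639]
 [  0.         509.21287055 242.38297136]
 [  0.           0.           1.        ]] [0.35073287 0.01937794 1.46425361] [ 0.71125552 -0.6997794   0.04770822 -0.04634981]
```

View pics/top0.png

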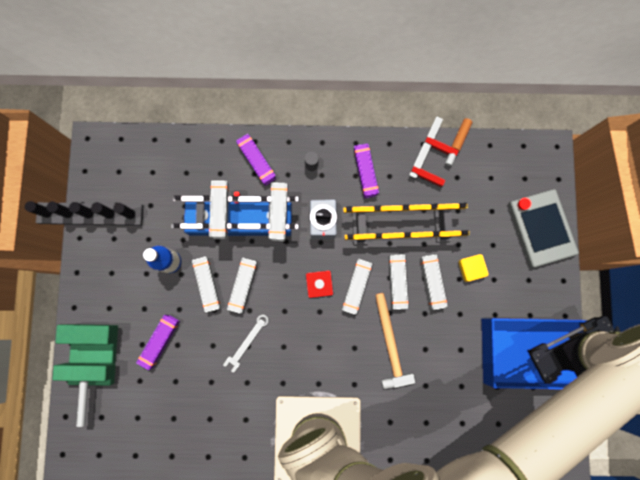

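View pics/scene0.png

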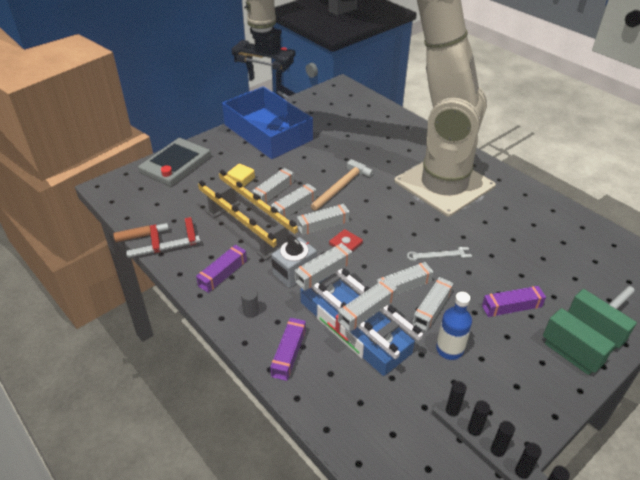

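Five copper-banded grey tubes are on the table, at top-view pixels (205,284), (241,286), (357,286), (399,281) and (433,282). Two more are on the weigh rails, at (218,209) and (278,211). The purple ones at (255,158), (366,169) and (157,341) are decoys. The knob is at (323,217), the trestle around (405,221), the magnet at (319,284), the tape at (473,268) and the bottle at (160,258).

```bash
cat > h.py <<'E'
import cv2,numpy as np
from scipy.spatial.transform import Rotation as R
from bench import read_state, cams
def grab(n):
    s=read_state();c=cams.camera(n)
    if n=="wrist":
        M=np.array(c["mount"]);A=R.from_quat(s["eef_rot"]).as_matrix()
        Rc=A@M[:3,:3];p=np.array(s["ee_pos"])+A@M[:3,3]
    else: Rc=R.from_quat(c["attitude"]).as_matrix();p=np.array(c["xyz"])
    return c["img"],np.array(c["K"]),Rc,p
def ray(v,uv,z):
    _,K,Rc,p=v
    uv=np.atleast_2d(uv).astype(float)
    d=(np.c_[uv,np.ones(len(uv))]@np.linalg.inv(K).T)@Rc.T
    return p+d*((z-p[2])/d[:,2])[:,None]
def proj(v,P):
    _,K,Rc,p=v
    q=((np.atleast_2d(P)-p)@Rc)@K.T
    return q[:,:2]/q[:,2:]
def heading(s):
    x=R.from_quat(s["eef_rot"]).as_matrix()[:,0];return np.arctan2(x[1],x[0])
def plan(x,y,z,h):
    """rows-units: yaw first, then shift in the final tool frame"""
    s=read_state();p=np.array(s["ee_pos"]);h0=heading(s);h=np.radians(h)
    dy=-(h-h0);dy=(dy+np.pi)%(2*np.pi)-np.pi
    d=np.array([x,y,z])-p;c,t=np.cos(h),np.sin(h)
    print("t %.1f p %s h %.1f w %.3f | yaw %.3f dx %.3f dy %.3f dz %.3f"%(s["time"],p.round(4),np.degrees(h0),s["width"],dy/(np.pi/2),(d[0]*c+d[1]*t)/.2,(d[0]*t-d[1]*c)/.2,-d[2]/.2))
def tubes(v,z,ztop=None,xr=(.3,.62)):
    """banded grey tubes: midpoint/heading from copper band blobs on plane z"""
    hsv=cv2.cvtColor(v[0],cv2.COLOR_BGR2HSV)
    m=((hsv[...,1]<45)&(hsv[...,2]>140)).astype(np.uint8)
    o=((hsv[...,0]<20)&(hsv[...,1]>=35)&(hsv[...,2]>140)).astype(np.uint8)
    m=cv2.morphologyEx(m|o,cv2.MORPH_OPEN,np.ones((3,3),np.uint8))
    out=[]
    for c in cv2.findContours(m,cv2.RETR_EXTERNAL,cv2.CHAIN_APPROX_NONE)[0]:
        if cv2.contourArea(c)<300: continue
        w=ray(v,c[:,0],z)[:,:2]
        (cx,cy),(a,b),ang=cv2.minAreaRect((w*1000).astype(np.float32))
        if a<b: ang+=90;a,b=b,a
        if 120<a<200 and 30<b<75: out.append((cx,cy,(ang+90)%180-90,a,b,c[:,0].mean(0).round()))
    return out
E
python3 - <<'E'
from h import *
v=grab("top")
for t in tubes(v,.04): print(*[np.round(q,1) for q in t])
hsv=cv2.cvtColor(v[0],cv2.COLOR_BGR2HSV)
def blob(n,lo,hi,z,box):
    x0,y0,x1,y1=box;m=cv2.inRange(hsv,lo,hi)[y0:y1,x0:x1]
    c=max(cv2.findContours(m,0,1)[0],key=cv2.contourArea)[:,0]+[x0,y0]
    w=ray(v,c,z)[:,:2]*1000;print(n,c.min(0),c.max(0),np.round(cv2.minAreaRect(w.astype(np.float32)),1).tolist() if 0 else [np.round(q,1) for q in cv2.minAreaRect(w.astype(np.float32))])
blob("magnet",(0,150,80),(8,255,255),.016,(300,265,340,305))
blob("tape",(20,150,100),(35,255,255),.035,(455,250,495,290))
blob("bottle",(100,120,40),(125,255,255),.15,(135,240,190,280))
blob("stand",(100,120,40),(125,255,255),.055,(170,190,300,240))
for r,b in(("railfar",(340,198,475,218)),("railnear",(340,226,475,246))):
    x0,y0,x1,y1=b;m=cv2.inRange(hsv,(18,130,100),(35,255,255))[y0:y1,x0:x1];p=cv2.findNonZero(m)[:,0]+[x0,y0]
    w=ray(v,p,.09)[:,:2]*1000;print(r,p.min(0),p.max(0),[np.round(q,1) for q in cv2.minAreaRect(w.astype(np.float32))])
s=np.hstack([cv2.resize(v[0][180:245,165:345],None,fx=4.4,fy=4.4,interpolation=3)])
v2=grab("scene");k=cv2.resize(v2[0][225:375,255:425],None,fx=2,fy=2,interpolation=3)
out=np.zeros((600,800,3),np.uint8);out[:s.shape[0],:s.shape[1]]=s[:,:800];out[290:590,:340]=k
t=cv2.resize(v[0][195:245,340:480],None,fx=3.2,fy=3.2,interpolation=3);out[300:460,345:793]=t
cv2.imwrite("pics/a.png",out)
E
```

```text
-55.2 -454.1 -89.1 138.8 61.0 [490. 471.]
263.8 199.3 -33.6 177.7 41.1 [245. 344.]
421.0 -102.6 -17.6 152.9 46.9 [357. 286.]
418.6 220.0 -14.5 154.1 46.7 [241. 285.]
420.4 320.7 16.4 154.1 46.6 [205. 284.]
437.6 -320.6 10.4 153.5 46.1 [435. 281.]
435.9 -220.4 2.8 154.0 44.9 [399. 281.]
631.9 123.7 1.3 165.2 65.2 [277. 211.]
634.9 294.1 1.1 165.2 47.4 [218. 208.]
magnet [306 271] [332 297] [array([426.2,   2.3]), array([71. , 70.2]), np.float64(8.0)]
tape [459 254] [487 281] [array([ 477.7, -430.4]), array([67.1, 72.4]), np.float64(16.0)]
bottle [147 246] [171 269] [array([480.1, 415.9]), array([59.6, 61.9]), np.float64(74.8)]
stand [228 202] [268 223] [array([621.3, 206. ]), array([ 60.1, 112.8]), np.float64(1.0)]
railfar [343 203] [466 212] [array([ 635.8, -228.8]), array([ 17.5, 339.1]), np.float64(2.8)]
railnear [344 230] [468 239] [array([ 560.3, -232.4]), array([ 16.8, 339.3]), np.float64(2.8)]
```

View pics/a.png

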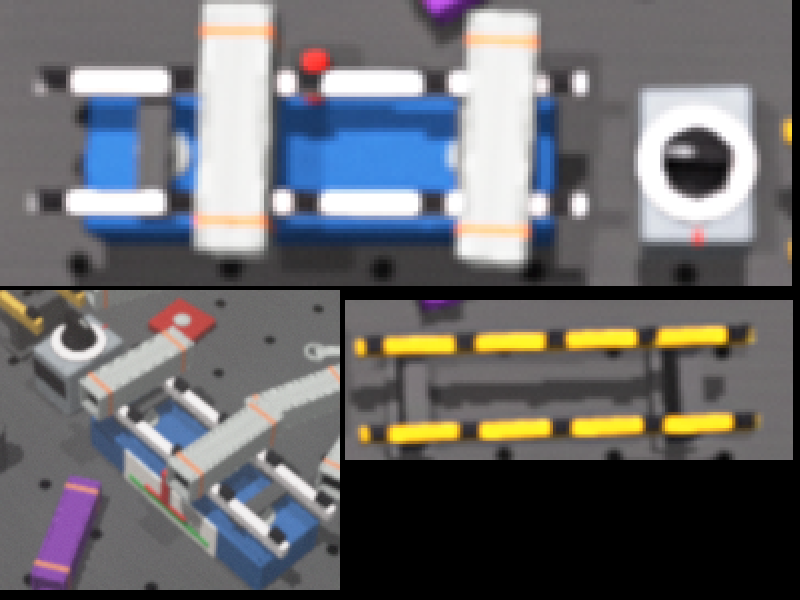

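```bash
python3 - <<'E'
from h import *
v=grab("top")
k=ray(v,[(323.4,216.4)],.12)[0];print("knob",k,"box",ray(v,[(323.3,217.5)],.08)[0])
hsv=cv2.cvtColor(v[0],cv2.COLOR_BGR2HSV)
for y0,y1 in((193,204),(220,231)):
    m=((hsv[y0:y1,165:305,1]<45)&(hsv[y0:y1,165:305,2]>230)).astype(np.uint8)
    print([ (c[:,0].min(0)+[165,y0],c[:,0].max(0)+[165,y0]) for c in cv2.findContours(m,0,1)[0]])
P=np.array([(206.4,198.4),(263.4,198.6),(206.4,226),(263.4,226.2),(175.5,198.4),(173.5,226)])
print(ray(v,P,.11).round(4))
plan(k[0],k[1],.30,0)
E
```

```text
knob [ 0.60146088 -0.00548208  0.12      ] box [ 0.60583213 -0.00598787  0.08      ]
[(array([287, 198]), array([288, 200])), (array([296, 197]), array([297, 200])), (array([228, 197]), array([231, 200])), (array([238, 196]), array([260, 200])), (array([181, 196]), array([202, 200])), (array([267, 193]), array([285, 203])), (array([211, 193]), array([224, 203]))]
[(array([295, 225]), array([297, 228])), (array([285, 224]), array([288, 228])), (array([238, 224]), array([259, 228])), (array([227, 224]), array([230, 227])), (array([180, 223]), array([201, 227])), (array([267, 220]), array([283, 230])), (array([210, 220]), array([224, 228]))]
[[0.6477 0.3124 0.11  ]
 [0.6497 0.1578 0.11  ]
 [0.5718 0.309  0.11  ]
 [0.5738 0.1556 0.11  ]
 [0.6463 0.3961 0.11  ]
 [0.5704 0.3976 0.11  ]]
t 0.2 p [ 0.2779 -0.5597  0.2222] h 26.4 w 0.087 | yaw 0.293 dx 1.618 dy -2.771 dz -0.389
```

```bash
python3 -m crank '0 0 -0.1 0.0733 1;0 0 -0.1 0.0733 1;0 0 -0.1 0.0733 1;0 0 -0.09 0.0733 1;0.1 -0.17 0 0 1;0.1 -0.17 0 0 1;0.1 -0.17 0 0 1;0.1 -0.17 0 0 1;0.1 -0.17 0 0 1;0.1 -0.17 0 0 1' && python3 -m crank '0.1 -0.17 0 0 1;0.1 -0.17 0 0 1;0.1 -0.17 0 0 1;0.1 -0.17 0 0 1;0.1 -0.17 0 0 1;0.1 -0.17 0 0 1;0.1 -0.18 0 0 1;0.1 -0.18 0 0 1;0.11 -0.18 0 0 1;0.11 -0.18 0 0 0'; python3 -m crank '0 0 0 0 0;0 0 0 0 0;0 0 0 0 0'; python3 - <<'E'
from h import *
plan(.6015,-.0055,.3,0);print(read_state()["joint_positions"])
v=grab("wrist");cv2.imwrite("pics/w1.png",v[0]);print(proj(v,[.6015,-.0055,.124]))
E
```

```text
time: 1.25
ee_pos: [0.3984, -0.3543, 0.3006]
eef_rot: [1.0, 0.0, 0.0, 0.0]
ft_force: [0.6, 0.3, -0.2]
width: 0.0868
grip_force: 0.0
time: 2.25
ee_pos: [0.6024, -0.0064, 0.3006]
eef_rot: [1.0, -0.0, 0.0, 0.0]
ft_force: [0.1, -0.6, 0.0]
width: 0.084
grip_force: 0.0
time: 2.55
ee_pos: [0.6016, -0.0089, 0.3004]
eef_rot: [1.0, -0.001, -0.0, 0.0]
ft_force: [0.2, -0.4, 0.0]
width: 0.0627
grip_force: 0.0
t 2.5 p [ 0.6016 -0.0089  0.3004] h -0.1 w 0.063 | yaw -0.001 dx -0.001 dy -0.017 dz 0.002
[ 0.30200255  0.28757159 -0.46057758  1.3799381   0.12734953  1.50355683
 -1.72269641]
[[316.92651702 212.66980772]]
```

View pics/w1.png

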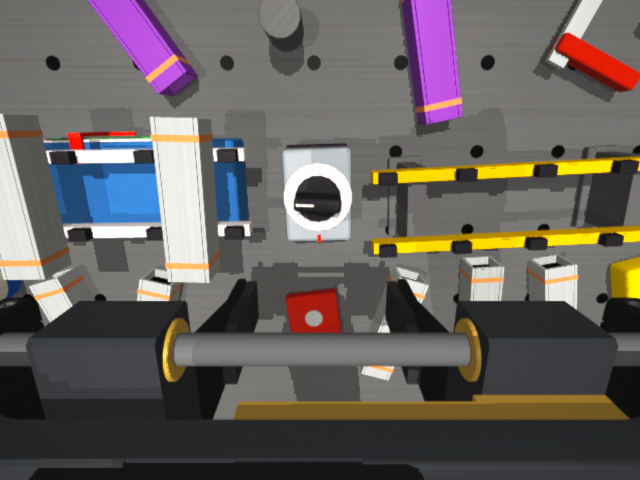

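```bash
python3 - <<'E'
from h import *
v=grab("wrist");c=cv2.resize(v[0][135:250,270:365],None,fx=5,fy=5,interpolation=2);cv2.imwrite("pics/w2.png",c)
E
```

```text
(no output)
```

View pics/w2.png

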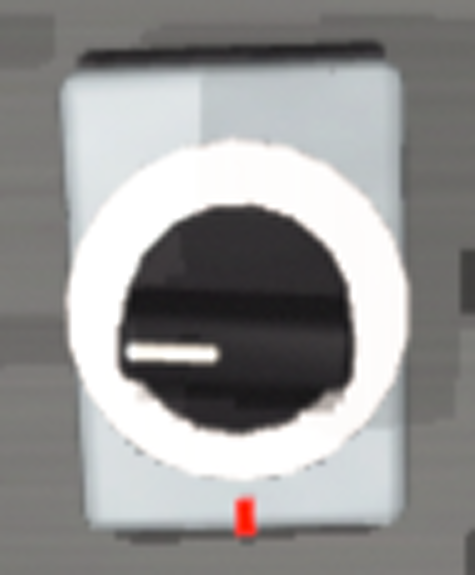

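```bash
python3 - <<'E'
from h import *
v=grab("wrist")
print(ray(v,[(317.2,205.2)],.124),ray(v,[(318.2,199)],.094),ray(v,[(318.2,198)],.082),ray(v,[(319,238)],.08))
plan(.6025,-.0055,.3,90);plan(.6025,-.0055,.103,90)
E
```

```text
[[ 0.60873218 -0.00611671  0.124     ]] [[ 0.60859581 -0.00681846  0.094     ]] [[ 0.60723321 -0.00671323  0.082     ]] [[ 0.56225659 -0.00732244  0.08      ]]
t 2.7 p [ 0.6016 -0.0091  0.3008] h -0.1 w 0.051 | yaw -1.001 dx 0.018 dy 0.005 dz 0.004
t 2.7 p [ 0.6016 -0.0091  0.3008] h -0.1 w 0.051 | yaw -1.001 dx 0.018 dy 0.005 dz 0.989
```

```bash
python3 -m crank '0 0 0 -0.091 0.1;0 0 0 -0.091 0.1;0 0 0 -0.091 0.1;0 0 0 -0.091 0.1;0 0 0 -0.091 0.1;0 0 0 -0.091 0.1;0 0 0 -0.091 0.1;0 0 0 -0.091 0.1;0 0 0 -0.091 0.1;0 0 0 -0.091 0.1' >/dev/null; python3 -m crank '0 0 0 -0.091 0.1;0.012 0.033 0.12 0 0.1;0 0 0.12 0 0.1;0 0 0.12 0 0.1;0 0 0.12 0 0.1;0 0 0.12 0 0.1;0 0 0 0 0.1;0 0 0 0 0.1'; python3 - <<'E'
from h import *
plan(.608,-.0065,.104,90);print(read_state()["joint_positions"].round(2) if hasattr(read_state()["joint_positions"],'round') else read_state()["joint_positions"])
E
```

```text
time: 4.5
ee_pos: [0.6084, -0.0059, 0.1813]
eef_rot: [0.707, 0.707, -0.0, 0.0]
ft_force: [-0.8, 0.6, -0.3]
width: 0.0481
grip_force: 0.0
t 4.5 p [ 0.6084 -0.0059  0.1813] h 90.1 w 0.048 | yaw 0.001 dx -0.003 dy -0.002 dz 0.386
[ 0.44  0.39 -0.65  1.54  0.24  1.29 -0.24]
```

```bash
python3 -m crank '0 0 0.1 0 0.1;0 0 0.1 0 0.1;0 0 0.1 0 0.1;0 0 0.086 0 0.1;0 0 0 0 -1;0 0 0 0 -1;0 0 0 0 -1;0 0 0 0 -1;0 0 0 0 -1;0 0 0 0 -1' 25; python3 -m crank '0 0 0 0 -1;0 0 0 0 -1;0 0 0 -0.05 -1;0 0 0 -0.05 -1;0 0 0 -0.05 -1;0 0 0 -0.05 -1;0 0 0 -0.05 -1'; python3 -m crank '0 0 0 -0.08 -1;0 0 0 -0.08 -1;0 0 0 -0.08 -1;0 0 0 -0.08 -1;0 0 0 -0.08 -1;0 0 0 -0.08 -1;0 0 0 -0.08 -1;0 0 0 -0.08 -1;0 0 0 -0.04 -1;0 0 0 0 -1'; python3 - <<'E'
from h import *
plan(.608,-.0065,.104,180);print(read_state()["torque"],read_state()["ft_force"])
E
```

```text
time: 5.5
ee_pos: [0.6093, -0.0053, 0.1042]
eef_rot: [0.706, 0.708, 0.001, 0.001]
ft_force: [2.3, 0.2, 2.1]
width: 0.0136
grip_force: 24.8
time: 6.2
ee_pos: [0.6095, -0.0052, 0.1042]
eef_rot: [0.554, 0.833, 0.001, 0.001]
ft_force: [4.1, 1.6, 5.5]
width: 0.0143
grip_force: 24.8
time: 7.2
ee_pos: [0.6097, -0.0048, 0.1042]
eef_rot: [0.053, 0.999, 0.001, 0.001]
ft_force: [7.1, 0.8, 5.2]
width: 0.0142
grip_force: 24.9
t 7.2 p [ 0.6097 -0.0048  0.1042] h 173.9 w 0.014 | yaw -0.067 dx 0.008 dy -0.008 dz 0.001
[ 4.32355348e-01 -1.43380199e+00  1.30902195e-03] [7.06172854 0.82600565 5.1880847 ]
```

```bash
python3 -m crank '0 0 0 -0.03 -1;0 0 0 -0.03 -1;0 0 0 -0.02 -1;0 0 0 -0.02 -1;0 0 0 -0.01 -1;0 0 0 0 -1;0 0 0 0 -1'; python3 - <<'E'
from h import *
plan(.608,-.0065,.104,180);print(read_state()["torque"],read_state()["ft_force"])
E
```

```text
time: 7.9
ee_pos: [0.6097, -0.0048, 0.1042]
eef_rot: [-0.032, 0.999, 0.0, 0.001]
ft_force: [4.8, 1.9, 4.8]
width: 0.0138
grip_force: 25.1
t 7.9 p [ 0.6097 -0.0048  0.1042] h -176.3 w 0.014 | yaw 0.041 dx 0.008 dy -0.008 dz 0.001
[ 0.45341746 -1.37840515 -0.37266289] [4.83195495 1.8764793  4.79655752]
```

```bash
python3 -m crank '0 0 0 0 -0.1;0 0 0 0 -0.1;0 0 0 0 -0.1;0 0 0 0 -0.1;0 0 -0.05 0 -0.1;0 0 -0.15 0 0.1;0 0 -0.15 0 0.1;0 0 -0.15 0 0.1;0 0 -0.15 0 0.1;0 0 -0.1 0 0.1' | tail -3; python3 - <<'E'
from h import *
v=grab("top");
for t in tubes(v,.04): print(*[np.round(q,1) for q in t])
plan(.397,.3165,.2,196.4)
v=grab("wrist");cv2.imwrite("pics/w3.png",v[0])
# two-view bottle check
v=grab("scene")
for z,p in((0,(453,352)),(.19,(462,297))): print(ray(v,[p],z))
E
```

```text
ft_force: [-0.3, -0.1, 0.7]
width: 0.0479
grip_force: 0.0
258.4 201.4 -34.9 165.8 39.5 [244. 345.]
418.7 219.6 -14.3 152.9 46.4 [241. 285.]
420.3 320.8 16.7 153.5 46.1 [205. 284.]
437.8 -320.5 10.6 153.1 45.5 [434. 281.]
631.9 123.5 1.0 165.0 65.2 [276. 212.]
636.3 294.7 1.0 162.3 46.2 [218. 208.]
t 8.9 p [ 0.6096 -0.0047  0.2591] h -176.3 w 0.048 | yaw -0.141 dx 0.566 dy 1.841 dz 0.296
[[0.48556032 0.44450568 0.        ]]
[[0.48794088 0.43295289 0.19      ]]
```

View pics/w3.png

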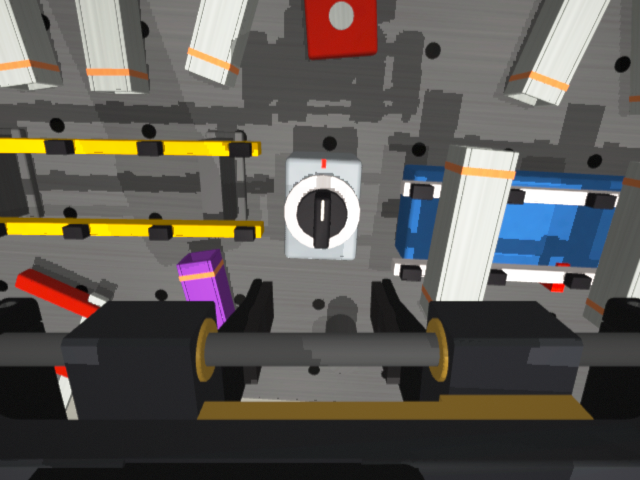

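```bash
python3 -m crank '0 0 0 -0.07 0.5;0 0 0 -0.071 0.5;0.0566 0.184 0 0 0.5;0.0566 0.184 0 0 0.5;0.0566 0.184 0 0 0.5;0.0566 0.184 0 0 0.5;0.0566 0.184 0 0 0.5;0.0566 0.184 0 0 0.5;0.0566 0.184 0 0 0.5;0.0566 0.184 0 0 0.5' | tail -1; python3 -m crank '0.0566 0.184 0.1 0 0.5;0.0566 0.184 0.1 0 0.5;0 0 0.1 0 0.5;0 0 0 0 0.5;0 0 0 0 0.5;0 0 0 0 0.5' ; python3 - <<'E'
from h import *
plan(.397,.3165,.006,196.4);print(read_state()["joint_positions"])
v=grab("wrist");cv2.imwrite("pics/w4.png",v[0])
E
```

```text
grip_force: 0.0
time: 10.65
ee_pos: [0.3968, 0.3152, 0.194]
eef_rot: [-0.142, 0.99, 0.0, 0.0]
ft_force: [-1.0, -0.4, 0.8]
width: 0.0651
grip_force: 0.0
t 10.7 p [0.3968 0.3152 0.194 ] h -163.7 w 0.065 | yaw -0.001 dx -0.003 dy 0.006 dz 0.940
[ 0.31352381  0.28770888 -1.22166336  1.76241667  0.28161957  1.28863786
  0.88046422]
```

View pics/w4.png

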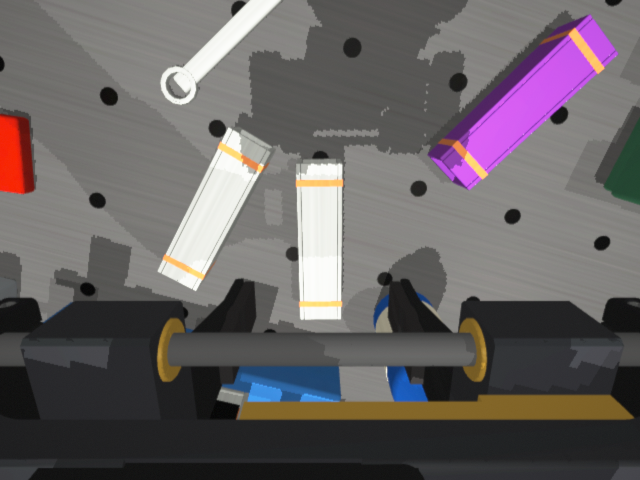

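```bash
python3 -m crank '0 0.006 0.15 0 0.5;0 0 0.15 0 0.5;0 0 0.15 0 0.5;0 0 0.15 0 0.5;0 0 0.12 0 0.5;0 0 0.1 0 0.5;0 0 0.07 0 0.5;0 0 0.05 0 0.5;0 0 0 0 0.5;0 0 0 0 -1' 45; python3 -m crank '0 0 0 0 -1;0 0 0 0 -1;0 0 0 0 -1;0 0 0 0 -1;0 0 0 0 -1;0 0 0 0 -1;0 0 -0.05 0 -1;0 0 -0.1 0 -1;0 0 -0.15 0 -1;0 0 -0.15 0 -1';  python3 -m crank '0 0 -0.15 0 -1;0 0 -0.15 0 -1;0 0 -0.15 0 -1;0 0 -0.1 0 -1;0 0 0 0 -1;0 0 0 0 -1;0 0 0 0 -1'; python3 - <<'E'
from h import *
s=np.radians(1.5)
for y in(.117,-.039): print(.611-.025+np.sin(s)*y*-1, .234+y)
plan(.584,.351,.2,181.3);print(read_state()["joint_positions"])
E
```

```text
time: 11.7
ee_pos: [0.3961, 0.3172, 0.006]
eef_rot: [-0.142, 0.99, 0.0, 0.0]
ft_force: [-0.4, -0.4, -0.9]
width: 0.0621
grip_force: 0.0
time: 12.7
ee_pos: [0.3947, 0.3169, 0.0964]
eef_rot: [-0.143, 0.99, -0.0, -0.001]
ft_force: [1.6, 0.5, -3.6]
width: 0.0398
grip_force: 44.9
time: 13.4
ee_pos: [0.395, 0.3163, 0.204]
eef_rot: [-0.143, 0.99, -0.0, -0.001]
ft_force: [0.3, 0.8, -4.6]
width: 0.0395
grip_force: 44.9
0.5829372970479788 0.35100000000000003
0.587020900984007 0.195
t 13.4 p [0.395  0.3163 0.204 ] h -163.6 w 0.040 | yaw 0.168 dx -0.949 dy 0.152 dz 0.020
[ 0.31999527  0.27938444 -1.23140869  1.74827708  0.27196341  1.30957356
  0.8858928 ]
```

```bash
python3 -m crank '-0.12 0.02 0 0.042 -1;-0.12 0.02 0 0.042 -1;-0.12 0.02 0 0.042 -1;-0.12 0.02 0 0.042 -1;-0.12 0.02 0 0 -1;-0.12 0.02 0 0 -1;-0.12 0.02 0 0 -1;-0.1 0.02 0 0 -1;0 0 0 0 -1;0 0 0 0 -1'; python3 - <<'E'
from h import *
c=cams.camera("wrist");M=np.array(c["mount"])
def view(p,h):
    h=np.radians(h);A=np.array([[np.cos(h),np.sin(h),0],[np.sin(h),-np.cos(h),0],[0,0,-1]])
    return (0,np.array(c["K"]),A@M[:3,:3],np.array(p)+A@M[:3,3])
a=view((.6096,-.0047,.2591),-176.3)
print(ray(a,[(421,188),(513,192),(601,196),(409,267),(493,272),(579,277)],.114).round(4))
print("knob",ray(a,[(322,210)],.124))
a=view((.6016,-.0089,.3004),-.1)
print(ray(a,[(62,156),(145,155),(228,153),(70,231),(157,229),(233,228)],.114).round(4))
# trestle pins top z .102
print(ray(a,[(382,176),(466,172),(544,168),(625,163),(382,244),(461,240),(542,236),(624,232)],.102).round(4))
plan(.584,.351,.2,181.3)
t=grab("top");print([np.round(q,1) for q in tubes(t,.22)])
cv2.imwrite("pics/t1.png",cv2.resize(t[0][170:310,140:340],None,fx=4,fy=4,interpolation=2))
E
```

```text
time: 14.4
ee_pos: [0.5775, 0.3686, 0.2033]
eef_rot: [-0.011, 1.0, -0.0, -0.001]
ft_force: [-0.9, -0.3, -5.1]
width: 0.0398
grip_force: 44.9
[[0.574  0.0763 0.114 ]
 [0.5725 0.1548 0.114 ]
 [0.5711 0.2303 0.114 ]
 [0.646  0.0759 0.114 ]
 [0.6461 0.1527 0.114 ]
 [0.646  0.232  0.114 ]]
knob [[ 0.59603845 -0.00618378  0.124     ]]
[[0.6557 0.2345 0.114 ]
 [0.6564 0.1568 0.114 ]
 [0.658  0.0792 0.114 ]
 [0.5826 0.2422 0.114 ]
 [0.5845 0.1554 0.114 ]
 [0.5853 0.0799 0.114 ]]
[[ 0.6345 -0.0674  0.102 ]
 [ 0.6382 -0.1495  0.102 ]
 [ 0.6419 -0.2252  0.102 ]
 [ 0.6465 -0.3031  0.102 ]
 [ 0.5641 -0.0707  0.102 ]
 [ 0.5683 -0.1523  0.102 ]
 [ 0.5724 -0.2355  0.102 ]
 [ 0.5764 -0.3192  0.102 ]]
t 14.4 p [0.5772 0.3687 0.2039] h -178.7 w 0.040 | yaw 0.000 dx -0.032 dy -0.089 dz 0.020Traceback (most recent call last):
  File "<stdin>", line 14, in <module>
    return _wrapfunc(a, 'round', decimals=decimals, out=out)
    return _wrapit(obj, method, *args, **kwds)
    conv = _array_converter(obj)
ValueError: setting an array element with a sequence. The requested array has an inhomogeneous shape after 1 dimensions. The detected shape was (6,) + inhomogeneous part.
```

```bash
python3 - <<'E'
from h import *
t=grab("top")
for z in(.142,.238):
  for q in tubes(t,z): print(z,*[np.round(k,1) for k in q])
s=grab("scene")
a=cv2.resize(t[0][170:310,150:340],None,fx=3.2,fy=3.2,interpolation=2)
b=cv2.resize(s[0][230:390,270:470],None,fx=3.2,fy=3.2,interpolation=2)[:, :]
cv2.imwrite("pics/t1.png",a);cv2.imwrite("pics/s1.png",b)
# edges of rail tubes along a column: rows where bright, for the two tubes and rails
hsv=cv2.cvtColor(t[0],cv2.COLOR_BGR2HSV)
P=np.array([(218,198.5),(218,225.5)]);print("rails under +39 at z.102",ray(t,[(240,198.2),(240,226)],.102).round(4))
E
```

```text
0.142 431.9 -295.4 10.4 141.2 41.2 [434. 281.]
0.142 430.6 -203.1 3.6 141.2 40.6 [399. 281.]
0.142 611.8 116.0 1.0 153.2 60.6 [277. 210.]
0.142 871.9 226.0 84.4 175.0 49.9 [240. 116.]
0.238 426.0 -272.5 10.4 130.9 38.2 [434. 281.]
0.238 424.8 -186.9 3.6 131.0 37.6 [399. 281.]
0.238 592.8 109.0 1.0 142.1 56.2 [277. 210.]
0.238 834.1 211.0 84.4 162.3 46.2 [240. 116.]
rails under +39 at z.102 [[0.6515 0.2225 0.102 ]
 [0.5746 0.2198 0.102 ]]
```

View pics/t1.png

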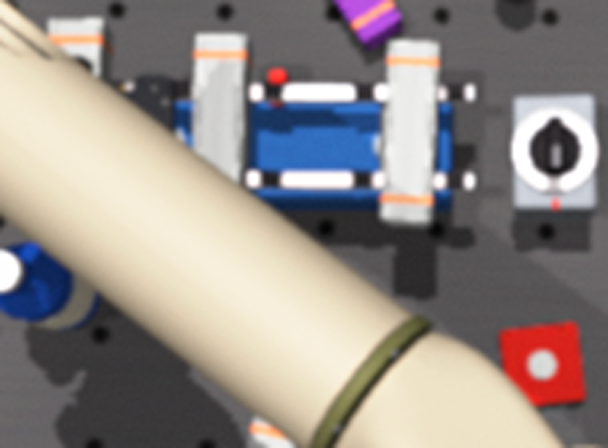

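```bash
python3 -m crank '-0.01 -0.03 0 0 -1;-0.011 -0.03 0 0 -1;-0.011 -0.028 0.1 0 -1;0 0 0.1 0 -1;0 0 0.1 0 -1;0 0 0 0 -1;0 0 0 0 -1' | tail -1; python3 - <<'E'
from h import *
plan(.5835,.351,.101,181.1)
t=grab("top");p=proj(t,[[.5835+.027+.075,.351,.176],[.5835+.027+.075,.351,.136]]);print(p)
cv2.imwrite("pics/t2.png",cv2.resize(t[0][150:240,140:300],None,fx=5,fy=5,interpolation=2))
E
```

```text
grip_force: 44.9
t 15.3 p [0.5854 0.3505 0.1458] h -178.8 w 0.039 | yaw 0.002 dx 0.010 dy 0.003 dz 0.224
[[186.90290361 178.31063462]
 [190.5651653  182.16405748]]
```

View pics/t2.png

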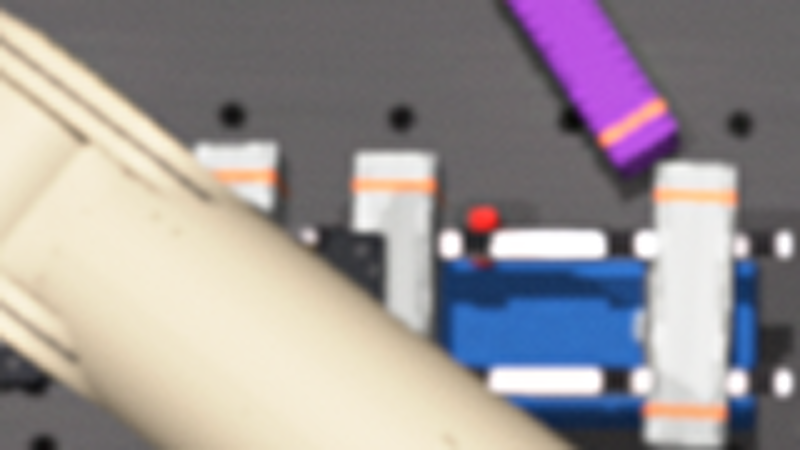

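```bash
python3 -m crank '0.01 0.002 0.07 0 -1;0 0 0.05 0 -1;0 0 0.03 0 -1;0 0 0.03 0 -1;0 0 0.025 0 -1;0 0 0.02 0 -1;0 0 0 0 -1;0 0 0 0 -1'; python3 -m crank '0 0 0 0 0.18;0 0 0 0 0.18;0 0 0 0 0.18;0 0 0 0 0.18;0 0 0 0 0.18;0 0 -0.03 0 0.18;0 0 -0.08 0 0.18;0 0 -0.15 0 0.18;0 0 -0.15 0 0.18;0 0 -0.15 0 0.3'; python3 - <<'E'
from h import *
t=grab("top")
for q in tubes(t,.04): print(*[np.round(k,1) for k in q])
plan(.4195,.223,.2,165.6)
E
```

```text
time: 16.15
ee_pos: [0.5831, 0.3514, 0.1006]
eef_rot: [-0.011, 1.0, -0.0, 0.0]
ft_force: [-1.1, -0.3, -1.0]
width: 0.0399
grip_force: 44.9
time: 17.15
ee_pos: [0.5834, 0.3504, 0.2134]
eef_rot: [-0.011, 1.0, -0.001, 0.0]
ft_force: [-0.7, 1.0, -0.8]
width: 0.0531
grip_force: 0.0
421.5 -102.6 -17.4 152.0 46.0 [357. 286.]
438.1 -319.6 10.4 152.1 44.3 [434. 281.]
436.8 -220.2 3.6 152.1 43.7 [399. 281.]
629.0 122.5 1.3 159.3 62.8 [278. 212.]
913.7 242.0 84.4 188.1 56.7 [239. 116.]
t 17.2 p [0.5845 0.3517 0.2191] h -178.8 w 0.054 | yaw 0.173 dx 0.639 dy -0.829 dz 0.096
```

```bash
python3 -m crank '0 0 0 0.0865 0.5;0 0 0 0.0865 0.5;0.08 -0.104 0 0 0.5;0.08 -0.104 0 0 0.5;0.08 -0.104 0 0 0.5;0.08 -0.104 0 0 0.5;0.08 -0.104 0 0 0.5;0.08 -0.104 0 0 0.5;0.08 -0.104 0.05 0 0.5;0.08 -0.104 0.05 0 0.5' |tail -1;  python3 -m crank '0 0 0 0 0.5;0 0 0 0 0.5;0 0 0 0 0.5'|tail -1; python3 - <<'E'
from h import *
plan(.4195,.223,.006,165.6);print(read_state()["joint_positions"])
for n in("wrist","top"):
  for q in tubes(grab(n),.04): print(n,*[np.round(k,1) for k in q])
t=grab("top")
cv2.imwrite("pics/t3.png",np.hstack([cv2.resize(t[0][165:245,140:300],None,fx=3,fy=3,interpolation=2),cv2.resize(grab("wrist")[0],(320,240))]))
E
```

```text
grip_force: 0.0
grip_force: 0.0
t 18.5 p [0.4188 0.222  0.1929] h 165.7 w 0.065 | yaw 0.001 dx -0.002 dy 0.006 dz 0.935
[ 0.48016366  0.12159366 -1.10842303  1.84262494  0.1152176   1.24538102
  0.6589267 ]
top 421.0 -102.6 -17.6 152.9 46.9 [357. 286.]
top 437.6 -320.6 10.6 153.5 45.5 [434. 281.]
top 435.9 -220.5 2.7 153.8 44.9 [399. 281.]
top 630.4 122.5 1.3 162.3 62.8 [278. 211.]
top 626.2 374.8 1.0 162.0 48.3 [189. 211.]
top 633.5 285.5 -0.2 162.8 62.4 [219. 208.]
```

View pics/t3.png

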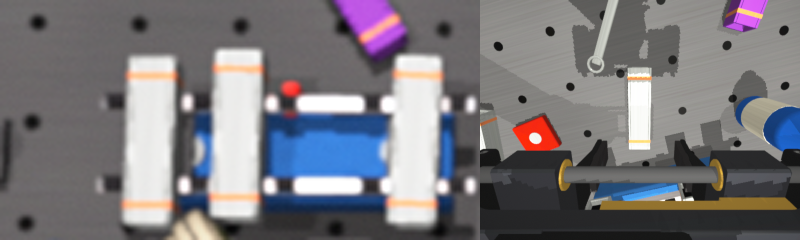

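```bash
python3 -m crank '0 0.006 0.15 0 0.5;0 0 0.15 0 0.5;0 0 0.15 0 0.5;0 0 0.15 0 0.5;0 0 0.12 0 0.5;0 0 0.1 0 0.5;0 0 0.07 0 0.5;0 0 0.045 0 0.5;0 0 0 0 0.5;0 0 0 0 -1' 45|tail -3; python3 -m crank '0 0 0 0 -1;0 0 0 0 -1;0 0 0 0 -1;0 0 0 0 -1;0 0 0 0 -1;0 0 0 0 -1;0 0 -0.05 0 -1;0 0 -0.1 0 -1;0 0 -0.15 0 -1;0 0 -0.15 0 -1';  python3 -m crank '0 0 -0.15 0 -1;0 0 -0.15 0 -1;0 0 -0.15 0 -1;0 0 -0.1 0 -1;0 0 0 0 -1;0 0 0 0 -1'; python3 - <<'E'
from h import *
plan(.6125,.195,.2,181.1)
E
```

```text
ft_force: [-0.3, 1.0, -0.1]
width: 0.0619
grip_force: 0.0
time: 20.7
ee_pos: [0.4175, 0.223, 0.0964]
eef_rot: [0.124, 0.992, -0.0, -0.001]
ft_force: [2.3, -0.1, -4.8]
width: 0.0394
grip_force: 45.0
time: 21.3
ee_pos: [0.418, 0.2227, 0.2048]
eef_rot: [0.124, 0.992, -0.0, 0.0]
ft_force: [-0.2, -1.0, -6.0]
width: 0.0399
grip_force: 45.0
t 21.3 p [0.418  0.2227 0.2048] h 165.7 w 0.040 | yaw -0.171 dx -0.970 dy -0.157 dz 0.024
```

```bash
python3 -m crank '0 0 0 -0.0855 -1;0 0 0 -0.0855 -1;-0.12 -0.02 0 0 -1;-0.12 -0.02 0 0 -1;-0.12 -0.02 0 0 -1;-0.12 -0.02 0 0 -1;-0.12 -0.02 0 0 -1;-0.12 -0.02 0 0 -1;-0.12 -0.019 0 0 -1;-0.12 -0.018 0 0 -1'|tail -1; python3 -m crank '0 0 0.08 0 -1;0 0 0.1 0 -1;0 0 0.1 0 -1;0 0 0 0 -1;0 0 0 0 -1'; python3 - <<'E'
from h import *
plan(.6115,.195,.092,181.1)
t=grab("top");print(proj(t,[[.6135+.075,.195,.17]]),proj(t,[[.6135-.075,.195,.17]]))
for q in tubes(t,.142): print(*[np.round(k,1) for k in q])
cv2.imwrite("pics/t4.png",np.hstack([cv2.resize(t[0][165:245,140:300],None,fx=3,fy=3,interpolation=2),cv2.resize(grab("scene")[0][230:390,270:470],(300,240))]))
E
```

```text
grip_force: 45.0
time: 22.8
ee_pos: [0.6099, 0.1953, 0.1483]
eef_rot: [-0.01, 1.0, -0.0, -0.001]
ft_force: [1.1, 0.1, -3.5]
width: 0.0395
grip_force: 45.0
t 22.8 p [0.6099 0.1953 0.1483] h -178.9 w 0.040 | yaw 0.000 dx -0.008 dy -0.001 dz 0.282
[[247.36741974 178.76482538]] [[245.41235565 235.68649214]]
-0.5 45.1 -13.4 128.9 43.0 [300. 454.]
261.4 191.0 -34.9 145.0 36.7 [242. 347.]
431.6 -296.2 10.6 142.1 42.3 [434. 281.]
430.7 -203.3 3.4 141.0 40.6 [399. 281.]
```

View pics/t4.png

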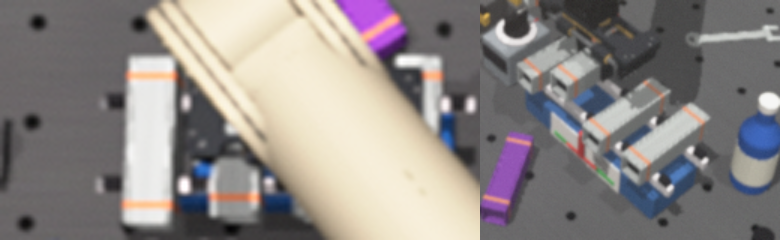

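```bash
python3 -m crank '-0.008 0 0.07 0 -1;0 0 0.06 0 -1;0 0 0.05 0 -1;0 0 0.04 0 -1;0 0 0.03 0 -1;0 0 0.02 0 -1;0 0 0.01 0 -1;0 0 0 0 -1;0 0 0 0 -1'; python3 -m crank '0 0 0 0 0.18;0 0 0 0 0.18;0 0 0 0 0.18;0 0 0 0 0.18;0 0 0 0 0.18;0 0 -0.03 0 0.18;0 0 -0.08 0 0.18;0 0 -0.15 0 0.18;0 0 -0.15 0 0.18;0 0 -0.15 0 0.3'; python3 - <<'E'
from h import *
t=grab("top")
for q in tubes(t,.04): print(*[np.round(k,1) for k in q])
plan(.422,-.1055,.2,162.5)
E
```

```text
time: 23.8
ee_pos: [0.6126, 0.1953, 0.0938]
eef_rot: [-0.01, 1.0, 0.0, 0.0]
ft_force: [-2.2, -1.0, -2.9]
width: 0.0399
grip_force: 45.0
time: 24.8
ee_pos: [0.6124, 0.1954, 0.2081]
eef_rot: [-0.01, 1.0, 0.0, 0.001]
ft_force: [0.9, -0.6, -0.6]
width: 0.0539
grip_force: 0.0
-27.6 46.8 -14.0 139.1 45.7 [300. 454.]
254.5 204.2 -34.9 156.1 39.5 [242. 348.]
438.1 -319.6 10.4 152.1 44.3 [434. 281.]
436.9 -220.3 3.6 152.0 43.5 [399. 281.]
623.2 375.1 2.7 162.9 45.2 [190. 213.]
t 24.9 p [0.6139 0.1966 0.2136] h -178.9 w 0.055 | yaw 0.207 dx 0.461 dy -1.729 dz 0.068
```

```bash
python3 -m crank '0 0 0 0.069 0.5;0 0 0 0.069 0.5;0 0 0 0.069 0.5;0.046 -0.173 0 0 0.5;0.046 -0.173 0 0 0.5;0.046 -0.173 0 0 0.5;0.046 -0.173 0 0 0.5;0.046 -0.173 0 0 0.5;0.046 -0.173 0 0 0.5;0.046 -0.173 0 0 0.5' |tail -1;  python3 -m crank '0.046 -0.173 0 0 0.5;0.046 -0.173 0.05 0 0.5;0.046 -0.173 0.05 0 0.5;0 0 0 0 0.5;0 0 0 0 0.5;0 0 0 0 0.5'|tail -1; python3 - <<'E'
from h import *
plan(.422,-.1055,.006,162.5);print(read_state()["joint_positions"])
t=grab("top")
for q in tubes(t,.04): print(*[np.round(k,1) for k in q])
cv2.imwrite("pics/t5.png",np.vstack([np.hstack([cv2.resize(t[0][165:245,140:300],None,fx=2.5,fy=2.5,interpolation=2),cv2.resize(grab("wrist")[0],(400,200))]),cv2.resize(grab("scene")[0][230:380,270:450],(800,400),interpolation=2)[:, :]]))
E
```

```text
grip_force: 0.0
grip_force: 0.0
t 26.4 p [ 0.4213 -0.106   0.1862] h 162.6 w 0.065 | yaw 0.001 dx -0.002 dy 0.003 dz 0.901
[ 1.04350396 -0.03569818 -0.86755021  1.94632636 -0.02872585  1.21714107
  1.45273142]
-39.1 43.9 -64.0 175.4 64.3 [300. 457.]
264.0 200.6 -32.6 177.0 39.6 [246. 343.]
437.6 -320.8 10.4 153.5 45.5 [435. 281.]
627.5 122.4 1.3 162.2 62.8 [278. 212.]
623.4 372.3 0.4 162.3 46.6 [190. 212.]
630.5 290.4 1.0 162.1 48.8 [219. 210.]
```

View pics/t5.png

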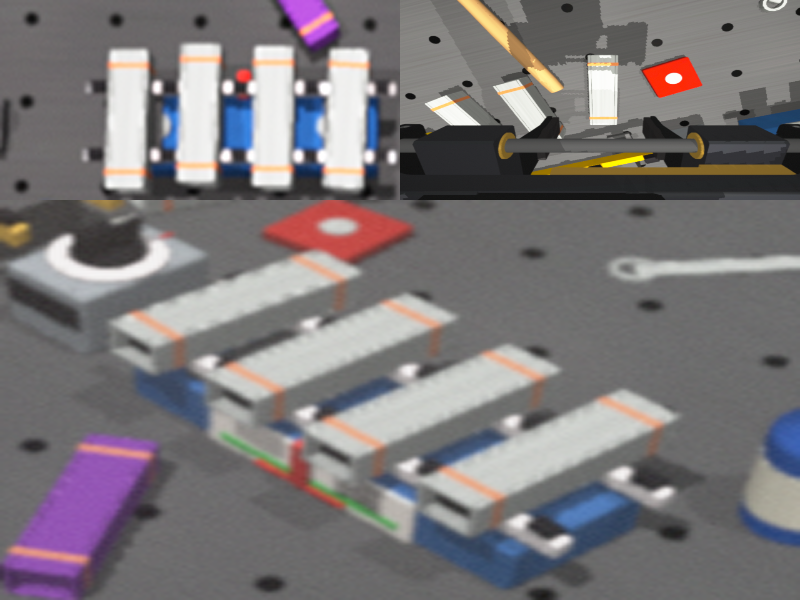

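```bash
python3 -m crank '0 0.003 0.15 0 0.5;0 0 0.15 0 0.5;0 0 0.15 0 0.5;0 0 0.15 0 0.5;0 0 0.12 0 0.5;0 0 0.1 0 0.5;0 0 0.05 0 0.5;0 0 0.03 0 0.5;0 0 0 0 0.5;0 0 0 0 -1' 45|tail -3; python3 -m crank '0 0 0 0 -1;0 0 0 0 -1;0 0 0 0 -1;0 0 0 0 -1;0 0 0 0 -1;0 0 0 0 -1;0 0 -0.05 0 -1;0 0 -0.1 0 -1;0 0 -0.15 0 -1;0 0 -0.15 0 -1';  python3 -m crank '0 0 -0.15 0 -1;0 0 -0.15 0 -1;0 0 -0.15 0 -1;0 0 -0.1 0 -1;0 0 0 0 -1;0 0 0 0 -1'; python3 - <<'E'
from h import *
t=grab("top");c=t[0][195:245,340:480];hsv=cv2.cvtColor(c,cv2.COLOR_BGR2HSV)
m=cv2.inRange(hsv,(18,130,100),(35,255,255))
for q in sorted((cv2.boundingRect(k) for k in cv2.findContours(m,0,1)[0]),key=lambda r:r[0]):
    if q[2]*q[3]>20: print(q,ray(t,[(340+q[0]+(q[2]-1)/2,195+q[1]+(q[3]-1)/2)],.09)[0].round(4))
plan(.592,-.1135,.2,182.8)
E
```

```text
ft_force: [-0.2, 0.2, 0.2]
width: 0.0619
grip_force: 0.0
time: 28.6
ee_pos: [0.4196, -0.1063, 0.0962]
eef_rot: [0.152, 0.988, 0.0, -0.001]
ft_force: [1.1, -0.8, -3.6]
width: 0.0396
grip_force: 45.0
time: 29.2
ee_pos: [0.42, -0.1066, 0.2047]
eef_rot: [0.153, 0.988, -0.0, -0.0]
ft_force: [-0.1, -0.6, -4.8]
width: 0.0395
grip_force: 45.0
(3, 12, 4, 6) [ 0.6273 -0.0637  0.09  ]
(12, 11, 23, 7) [ 0.6295 -0.1146  0.09  ]
(13, 38, 23, 7) [ 0.5546 -0.1175  0.09  ]
(40, 10, 24, 7) [ 0.6336 -0.1929  0.09  ]
(41, 37, 24, 7) [ 0.5586 -0.1953  0.09  ]
(68, 9, 24, 7) [ 0.6377 -0.27    0.09  ]
(70, 36, 24, 7) [ 0.5627 -0.2746  0.09  ]
(96, 8, 24, 7) [ 0.6418 -0.3471  0.09  ]
(99, 35, 23, 7) [ 0.5667 -0.3525  0.09  ]
t 29.2 p [ 0.4197 -0.1064  0.2041] h 162.5 w 0.040 | yaw -0.226 dx -0.859 dy -0.077 dz 0.020
```

```bash
python3 -m crank '0 0 0 -0.0755 -1;0 0 0 -0.0755 -1;0 0 0 -0.0755 -1;-0.122 -0.009 0 0 -1;-0.122 -0.009 0 0 -1;-0.122 -0.009 0 0 -1;-0.122 -0.009 0 0 -1;-0.122 -0.009 0 0 -1;-0.122 -0.009 0 0 -1;-0.12 -0.009 0 0 -1'|tail -1; python3 -m crank '0 0 0.1 0 -1;0 0 0.1 0 -1;0 0 0.1 0 -1;0 0 0 0 -1;0 0 0 0 -1'; python3 - <<'E'
from h import *
plan(.5905,-.116,.0965,183)
E
```

```text
grip_force: 45.0
time: 30.75
ee_pos: [0.5909, -0.1103, 0.1445]
eef_rot: [-0.025, 1.0, 0.001, -0.001]
ft_force: [0.3, -0.2, -3.3]
width: 0.0396
grip_force: 45.0
t 30.8 p [ 0.5909 -0.1103  0.1445] h -177.1 w 0.040 | yaw -0.001 dx 0.003 dy -0.028 dz 0.240
```

```bash
python3 -m crank '0.002 -0.028 0.07 0 -1;0 0 0.06 0 -1;0 0 0.05 0 -1;0 0 0.03 0 -1;0 0 0.02 0 -1;0 0 0.01 0 -1;0 0 0 0 -1;0 0 0 0 -1'; python3 - <<'E'
from h import *
plan(.5905,-.116,.0965,183)
E
```

```text
time: 31.55
ee_pos: [0.5916, -0.1161, 0.0977]
eef_rot: [-0.025, 1.0, -0.0, 0.0]
ft_force: [0.1, -0.2, -5.4]
width: 0.0396
grip_force: 45.0
t 31.6 p [ 0.5916 -0.1161  0.0977] h -177.1 w 0.040 | yaw -0.002 dx 0.005 dy 0.001 dz 0.006
```

```bash
python3 -m crank '0 0 0.007 0 -1;0 0 0.004 0 -1;0 0 0 0 0.18;0 0 0 0 0.18;0 0 0 0 0.18;0 0 0 0 0.18;0 0 0 0 0.18;0 0 -0.03 0 0.18;0 0 -0.08 0 0.18;0 0 -0.15 0 0.18'; python3 -m crank '0 0 -0.15 0 0.3;0 0 -0.15 0 0.3;0 0 0 0 0.3' |tail -1; python3 - <<'E'
from h import *
t=grab("top")
for q in tubes(t,.04): print(*[np.round(k,1) for k in q])
plan(.437,-.223,.2,183)
E
```

```text
time: 32.55
ee_pos: [0.5904, -0.1161, 0.1472]
eef_rot: [-0.025, 1.0, 0.0, -0.001]
ft_force: [0.1, -0.6, 0.4]
width: 0.0513
grip_force: 0.0
grip_force: 0.0
258.4 201.4 -34.9 165.8 39.5 [244. 345.]
627.5 122.4 1.3 162.2 62.8 [278. 212.]
623.4 372.3 0.4 162.2 46.4 [190. 212.]
630.5 290.4 1.0 162.1 48.8 [219. 210.]
917.9 -574.2 -89.0 133.2 60.9 [517. 119.]
t 32.9 p [ 0.5926 -0.116   0.2105] h -177.1 w 0.056 | yaw -0.002 dx 0.805 dy -0.494 dz 0.052
```

```bash
python3 -m crank '0.115 -0.07 0 0 0.5;0.115 -0.07 0 0 0.5;0.115 -0.07 0 0 0.5;0.115 -0.07 0 0 0.5;0.115 -0.07 0 0 0.5;0.115 -0.07 0 0 0.5;0.115 -0.074 0.05 0 0.5;0 0 0 0 0.5;0 0 0 0 0.5;0 0 0 0 0.5' |tail -1; python3 - <<'E'
from h import *
plan(.437,-.223,.006,183)
t=grab("top");w=grab("wrist")
for q in tubes(t,.04): print(*[np.round(k,1) for k in q])
for q in tubes(w,.04): print("w",*[np.round(k,1) for k in q])
cv2.imwrite("pics/t6.png",np.hstack([cv2.resize(t[0][190:310,340:500],(400,300),interpolation=2),cv2.resize(w[0],(400,300))]))
E
```

```text
grip_force: 0.0
t 33.9 p [ 0.4362 -0.2221  0.1974] h -177.1 w 0.066 | yaw -0.001 dx -0.004 dy -0.005 dz 0.957
264.0 200.6 -32.6 177.0 39.6 [245. 343.]
605.8 -124.8 3.0 162.8 47.5 [365. 221.]
627.5 122.4 1.3 162.2 62.8 [278. 212.]
623.4 372.3 0.4 162.3 46.6 [190. 212.]
630.5 290.4 1.0 162.1 48.8 [219. 210.]
w 438.4 -321.2 10.9 150.6 42.8 [210. 208.]
w 337.0 -187.5 21.7 157.0 43.2 [378. 118.]
```

View pics/t6.png

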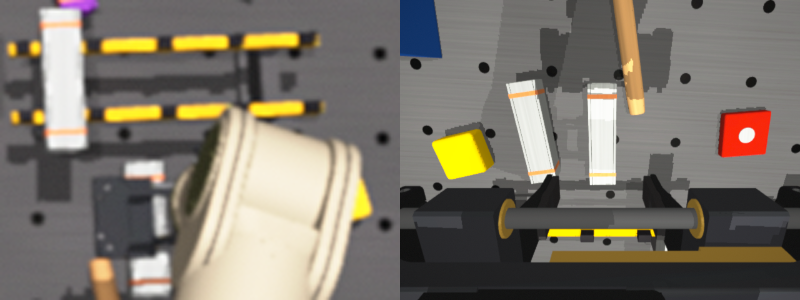

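```bash
python3 -m crank '-0.004 -0.005 0.15 0 0.4;0 0 0.15 0 0.4;0 0 0.15 0 0.4;0 0 0.15 0 0.4;0 0 0.14 0 0.4;0 0 0.1 0 0.4;0 0 0.07 0 0.4;0 0 0.045 0 0.4;0 0 0 0 0.4;0 0 0 0 -1' 45|tail -3; python3 -m crank '0 0 0 0 -1;0 0 0 0 -1;0 0 0 0 -1;0 0 0 0 -1;0 0 0 0 -1;0 0 0 0 -1;0 0 -0.05 0 -1;0 0 -0.1 0 -1;0 0 -0.15 0 -1;0 0 -0.15 0 -1';  python3 -m crank '0 0 -0.15 0 -1;0 0 -0.15 0 -1;0 0 -0.15 0 -1;0 0 -0.1 0 -1;0 0 0 0 -1;0 0 0 0 -1'; python3 - <<'E'
from h import *
plan(.597,-.194,.2,183)
E
```

```text
ft_force: [0.5, -0.2, -0.0]
width: 0.0577
grip_force: 0.0
time: 36.0
ee_pos: [0.4356, -0.2237, 0.0973]
eef_rot: [-0.025, 1.0, 0.0, -0.0]
ft_force: [-0.1, -0.7, -4.6]
width: 0.0393
grip_force: 45.0
time: 36.6
ee_pos: [0.4358, -0.2239, 0.2057]
eef_rot: [-0.025, 1.0, -0.0, -0.0]
ft_force: [-1.8, 0.4, -5.7]
width: 0.0394
grip_force: 45.0
t 36.6 p [ 0.4358 -0.2239  0.2057] h -177.2 w 0.039 | yaw -0.002 dx -0.813 dy 0.107 dz 0.028
```

```bash
python3 -m crank '-0.115 0.015 0 0 -1;-0.115 0.015 0 0 -1;-0.115 0.015 0 0 -1;-0.115 0.015 0 0 -1;-0.115 0.015 0 0 -1;-0.115 0.016 0 0 -1;-0.115 0.016 0 0 -1;0 0 0.1 0 -1;0 0 0.1 0 -1;0 0 0.1 0 -1'|tail -1; python3 -m crank '0 0 0 0 -1;0 0 0 0 -1'; python3 - <<'E'
from h import *
plan(.5955,-.194,.0965,183)
E
```

```text
grip_force: 45.0
time: 37.8
ee_pos: [0.5954, -0.1942, 0.1452]
eef_rot: [-0.025, 1.0, 0.0, -0.001]
ft_force: [0.6, 0.4, -3.1]
width: 0.0399
grip_force: 45.0
t 37.8 p [ 0.5954 -0.1942  0.1452] h -177.1 w 0.040 | yaw -0.002 dx -0.000 dy 0.001 dz 0.244
```

```bash
python3 -m crank '0 0 0.07 0 -1;0 0 0.06 0 -1;0 0 0.05 0 -1;0 0 0.03 0 -1;0 0 0.02 0 -1;0 0 0.01 0 -1;0 0 0.004 0 -1;0 0 0 0 -1;0 0 0 0 -1'; python3 -m crank '0 0 0 0 0.18;0 0 0 0 0.18;0 0 0 0 0.18;0 0 0 0 0.18;0 0 0 0 0.18;0 0 -0.03 0 0.18;0 0 -0.08 0 0.18;0 0 -0.15 0 0.18;0 0 -0.15 0 0.3;0 0 -0.15 0 0.3'; python3 - <<'E'
from h import *
plan(.4385,-.3225,.2,190.7)
E
```

```text
time: 38.7
ee_pos: [0.5963, -0.1945, 0.0978]
eef_rot: [-0.025, 1.0, -0.0, 0.0]
ft_force: [0.4, -0.6, -4.4]
width: 0.0396
grip_force: 45.0
time: 39.7
ee_pos: [0.5962, -0.1942, 0.2121]
eef_rot: [-0.025, 1.0, -0.0, 0.001]
ft_force: [0.2, -0.2, -0.4]
width: 0.0557
grip_force: 0.0
t 39.7 p [ 0.5962 -0.1942  0.2121] h -177.1 w 0.056 | yaw -0.087 dx 0.894 dy -0.484 dz 0.060
```

```bash
python3 -m crank '0 0 0 -0.087 0.4;0.112 -0.06 0 0 0.4;0.112 -0.06 0 0 0.4;0.112 -0.06 0 0 0.4;0.112 -0.06 0 0 0.4;0.112 -0.06 0 0 0.4;0.112 -0.06 0 0 0.4;0.112 -0.06 0 0 0.4;0.11 -0.064 0.05 0 0.4;0 0 0 0 0.4' |tail -1; python3 -m crank '0 0 0 0 0.4;0 0 0 0 0.4'|tail -1;python3 - <<'E'
from h import *
plan(.4385,-.3225,.006,190.7)
w=grab("wrist");t=grab("top")
for q in tubes(w,.04): print("w",*[np.round(k,1) for k in q])
for q in tubes(t,.13): print(*[np.round(k,1) for k in q])
cv2.imwrite("pics/t7.png",np.hstack([cv2.resize(t[0][190:310,340:500],(400,300),interpolation=2),cv2.resize(w[0],(400,300))]))
E
```

```text
grip_force: 0.0
grip_force: 0.0
t 40.9 p [ 0.4394 -0.3219  0.2004] h -169.2 w 0.061 | yaw 0.001 dx 0.005 dy -0.002 dz 0.972
w 428.6 -323.2 10.8 129.5 41.1 [324. 200.]
269.4 189.0 -32.4 165.8 37.8 [246. 342.]
589.6 -115.6 3.0 152.5 44.5 [365. 221.]
594.9 -193.7 2.8 154.3 46.1 [394. 220.]
610.1 115.9 1.3 151.9 58.8 [278. 212.]
606.2 350.0 0.4 152.0 43.6 [190. 212.]
611.4 197.3 1.7 152.3 72.2 [249. 210.]
612.9 273.2 1.0 151.9 45.7 [219. 210.]
```

View pics/t7.png

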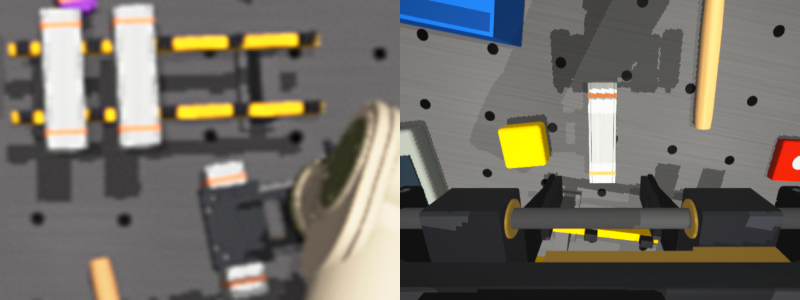

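```bash
python3 -m crank '0.005 -0.002 0.15 0 0.4;0 0 0.15 0 0.4;0 0 0.15 0 0.4;0 0 0.15 0 0.4;0 0 0.15 0 0.4;0 0 0.1 0 0.4;0 0 0.07 0 0.4;0 0 0.05 0 0.4;0 0 0 0 0.4;0 0 0 0 -1' 45|tail -3; python3 -m crank '0 0 0 0 -1;0 0 0 0 -1;0 0 0 0 -1;0 0 0 0 -1;0 0 0 0 -1;0 0 0 0 -1;0 0 -0.05 0 -1;0 0 -0.1 0 -1;0 0 -0.15 0 -1;0 0 -0.15 0 -1';  python3 -m crank '0 0 -0.15 0 -1;0 0 -0.15 0 -1;0 0 -0.15 0 -1;0 0 -0.1 0 -1;0 0 0 0.087 -1;0 0 0 0 -1;0 0 0 0 -1'; python3 - <<'E'
from h import *
plan(.6,-.272,.2,183)
E
```

```text
ft_force: [0.5, -0.0, -0.1]
width: 0.0579
grip_force: 0.0
time: 43.0
ee_pos: [0.4368, -0.3232, 0.0965]
eef_rot: [-0.093, 0.996, 0.0, -0.0]
ft_force: [0.5, -0.4, -4.3]
width: 0.0395
grip_force: 45.0
time: 43.7
ee_pos: [0.4369, -0.3232, 0.2051]
eef_rot: [-0.027, 1.0, 0.0, -0.0]
ft_force: [-0.1, -1.1, -3.1]
width: 0.0398
grip_force: 45.0
t 43.7 p [ 0.4369 -0.3232  0.2051] h -177.0 w 0.040 | yaw 0.001 dx -0.828 dy 0.213 dz 0.026
```

```bash
python3 -m crank '-0.118 0.03 0 0 -1;-0.118 0.03 0 0 -1;-0.118 0.03 0 0 -1;-0.118 0.03 0 0 -1;-0.118 0.031 0 0 -1;-0.118 0.031 0 0 -1;-0.12 0.031 0 0 -1;0 0 0.1 0 -1;0 0 0.1 0 -1;0 0 0.1 0 -1'|tail -1; python3 -m crank '0 0 0 0 -1;0 0 0 0 -1'; python3 - <<'E'
from h import *
plan(.5995,-.272,.0965,183)
E
```

```text
grip_force: 45.0
time: 44.9
ee_pos: [0.6004, -0.2725, 0.1452]
eef_rot: [-0.026, 1.0, 0.0, -0.0]
ft_force: [-0.2, -0.6, -3.1]
width: 0.04
grip_force: 45.0
t 44.9 p [ 0.6004 -0.2725  0.1452] h -177.1 w 0.040 | yaw -0.001 dx 0.004 dy 0.003 dz 0.244
```

Release, lift, and move the arm clear towards its starting area.

```bash
python3 -m crank '0.003 0.002 0.07 0 -1;0 0 0.06 0 -1;0 0 0.05 0 -1;0 0 0.03 0 -1;0 0 0.02 0 -1;0 0 0.01 0 -1;0 0 0.004 0 -1;0 0 0 0 -1;0 0 0 0 -1'; python3 -m crank '0 0 0 0 0.18;0 0 0 0 0.18;0 0 0 0 0.18;0 0 0 0 0.18;0 0 0 0 0.18;0 0 -0.03 0 0.18;0 0 -0.08 0 0.18;0 0 -0.15 0 0.18;0 0 -0.15 0 0.3;0 0 -0.15 0 0.3';python3 -m crank '0.1 -0.12 -0.03 0 0.3;0.1 -0.12 -0.03 0 0.3;0.1 -0.12 -0.03 0 0.3;0.1 -0.12 -0.03 0 0.3;0.1 -0.12 0 0 0.3;0.1 -0.12 0 0 0.3;0.1 -0.12 0 0 0.3;0.1 -0.12 0 0 0.3;0.1 -0.12 0 0 0.3;0 0 0 0 0.3'; python3 - <<'E'
from h import *
t=grab("top");s=grab("scene")
for q in tubes(t,.13): print(*[np.round(k,1) for k in q])
cv2.imwrite("pics/f.png",np.vstack([cv2.resize(t[0][150:310,140:500],(800,356),interpolation=2),cv2.resize(s[0][150:380,190:560],(800,497),interpolation=2)[253:497]]))
cv2.imwrite("pics/f2.png",np.hstack([cv2.resize(s[0][290:350,305:365],(400,400),interpolation=2),cv2.resize(s[0][165:285,190:350],(400,400),interpolation=2)]))
E
```

```text
time: 45.8
ee_pos: [0.6002, -0.2722, 0.0969]
eef_rot: [-0.025, 1.0, -0.0, 0.0]
ft_force: [-0.3, 0.2, -3.9]
width: 0.0396
grip_force: 45.0
time: 46.8
ee_pos: [0.6002, -0.272, 0.2114]
eef_rot: [-0.025, 1.0, -0.0, 0.001]
ft_force: [0.2, 0.2, 0.1]
width: 0.0556
grip_force: 0.0
time: 47.8
ee_pos: [0.427, -0.5016, 0.2336]
eef_rot: [-0.021, 1.0, -0.001, -0.001]
ft_force: [-1.2, -1.2, 0.1]
width: 0.0566
grip_force: 0.0
268.4 186.8 -34.9 166.7 38.5 [245. 344.]
589.6 -115.7 2.3 152.0 45.2 [365. 221.]
595.0 -193.7 3.1 154.6 45.8 [394. 219.]
600.3 -271.7 2.8 152.6 44.2 [423. 218.]
610.1 115.9 1.3 151.9 58.8 [278. 212.]
606.2 349.7 0.4 152.0 44.2 [190. 212.]
611.4 197.3 1.7 152.3 72.2 [249. 210.]
612.9 273.2 1.0 151.9 45.7 [219. 210.]
```

View pics/f.png

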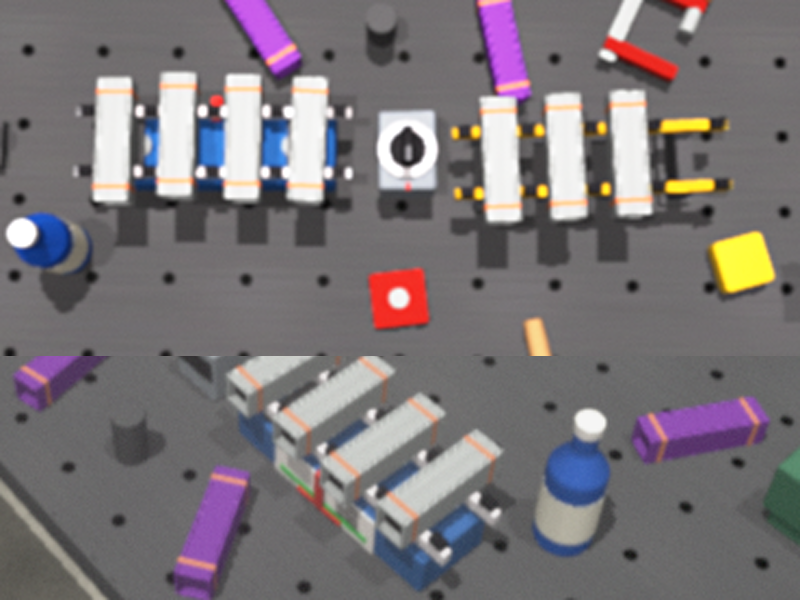

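View pics/f2.png

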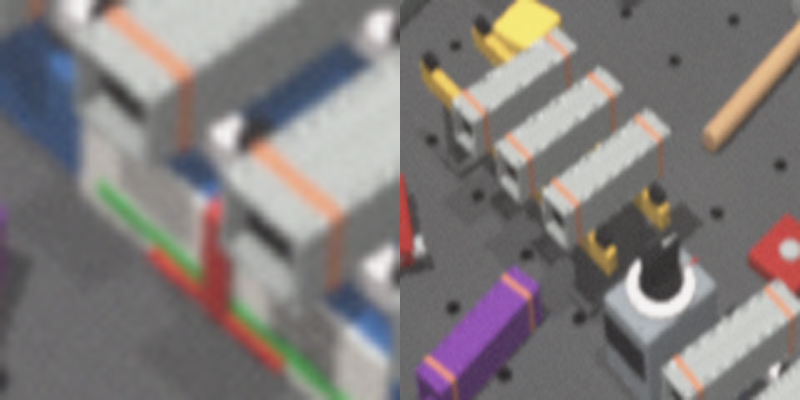

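```bash
python3 -c "
from bench import workorder
print(workorder.close_job())"
```

```text
the job is handed in; nothing more can be done
None
```

I turned the knob back to its zero stop, laid four tubes across the weigh rails and the three left over across the trestle rails, and handed the job in at about 48 s; the pointer looked to be at the green band in the last camera view, though its exact reading could not be measured.

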